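Fit a trolley wheel on its stub axle and lock it with the hitch pin clip

TASK

Put the loose wheel on the upright stub axle so that it sits right down on its collar, then lock it on: slide the straight leg of the hitch pin clip through the cross hole in the axle until the sprung bow has snapped over and hugs the shank. Feel your way and do not force the clip (20 N would bend it); let go of it and leave the tin, the hammer and the spool where they are.

Things in the scene. Friction and masses are not known exactly. Their poses are not given: they have to be found in the camera images.
- axle_block: oak block 109 x 190 x 45 mm fixed on the bench, origin mid-underside, y axis along its length. In the middle of its top: a dark flange plate (84 mm square, 5 mm thick, bolt heads to 11 mm), a round collar (30 mm diameter, its top 54 mm above the bench) and the upright steel stub axle, 20 mm diameter, its bevelled top 110 mm above the bench.
- wheel_seat (a point): centre of the collar's top face, on the axle's axis, 54 mm above the bench; z up. The underside of the wheel's hub comes to rest here. The axle is a stiff turning fit (0.08 N m) in its flange and stands turned by any angle up to 1 rad either way from its mean; a slot in its top end lies in line with the cross hole.
- cross_hole (a point): centre of the axle's cross hole, 96 mm above the bench. x: MEAN direction of the level hole (usable from either end), z up; the axle's own turn of up to 1 rad either way is NOT shown in this frame. Through hole, 20 mm long, 8 mm wide, slightly countersunk. A leg up to 0.1 rad off line still finds the hole; once in, it turns the axle with it.
- wheel: trolley wheel lying flat: rubber tyre 60 mm diameter, 22 mm wide, from 7 to 29 mm above the underside; steel hub tube 32 mm diameter, 36 mm long, bore 22.5 mm; the same both ways up. Origin on its axis at the underside of the hub; z up along the axis. 0.11 to 0.22 kg.
- clip: hitch pin clip (R clip) of 6 mm round steel wire, 91 mm long, lying flat, wire centre 3 mm up. Origin: where the axle's centre comes when the clip is home. x along the straight leg to its tip, z up. On the +y side the sprung bow arches round the shank (inside radius 10 mm) and flares to a lead-in end 23 mm ahead and 13 mm aside. 0.06 kg.
- clip_eye (a point): middle of the clip's closed eye, the place to hold it, 40 mm behind the clip's origin on the leg's line; axes as the clip's. The eye is 28 mm wide over the wire (along y), with parallel sides 14 mm long.
- clip_tip (a point): squarely cut end of the clip's straight leg (6 mm thick), 32 mm ahead of the clip's origin; axes as the clip's.
- clip_bow (a joint): how far the sprung bow is bent open, rad: 0 at rest. As the clip is pushed on, the bow meets the shank 26 mm before home and climbs it with a push rising to 3 to 6 N and some 0.15 to 0.2 rad, passes it about 10 mm before home, where the push falls away, and is back under 0.03 when it hugs the shank; there the neck stops hard.
- nail_tin: open grey tin of nails, 66 mm diameter, 75 mm high, bystander; origin in the middle of its underside.
- hammer: pein hammer lying on the bench, 290 mm long, bystander; origin under its middle.
- spool: turned wooden spool standing on end, 42 mm diameter, 70 mm high, bystander; origin in the middle of its underside.
Things that resemble listed ones, but are neither listed nor needed, are in the scene too. Of the things shaped like the clip, the steel one is meant.

How it is judged:
By the outcome, as a careful person would: the job done as asked, in the order asked, and still so for the second after the job is handed in, with the robot touching nothing.
It also fails if it takes over 72 s, if anything falls off the work surface, if the arm or the gripper's body presses on something with over 40 N, if the wrist force passes 120 N, or if a joint passes its speed limit or range.

ROBOT

A 6-joint arm with a two-finger parallel gripper is mounted at the origin on a cart in front of the work surface, level with it; the furniture and walls round the work are solid. World frame = base frame: x ahead of the robot, y to its left, z up, the work surface at z = 0. Lengths are in mm, angles in rad, forces in N, time in s.
With the tool pointing down it reaches from about 350 to 875 mm from the base axis. Payload 4.2 kg.
Tool frame: the origin (TCP) lies midway between the tips of the shut fingers; the grasp point (between the pads) lies 19 mm behind it; z points along the fingers, y is the line along which they close (so a half turn about z gives the same grasp; the last joint's range is limited). The gripper opens to 85 mm and grips with 20 to 120 N. Pads are 22 mm wide; open, the fingers measure 114 mm over their backs; the gripper's body (76 mm by 85 mm) begins 54 mm behind the grasp point. The pads swing forward as they close: fully open they stand 13 mm farther back than shut.
Start: joints at [1.435, 0.385, 0.008, 0, -1.194, -0.259], TCP at [240.356, 576.912, 231.312] pointing down, gripper open.
Joint ranges: [-3.14, 3.14], [-1.21, 2.06], [-1.07, 1.41], [-3.16, 2.05], [-2.99, -0.16], [-3.1, 3.1]. Speed limits (rad/s): [2.79, 2.79, 3.14, 3.14, 3.14, 3.14].

INTERFACE

Orientations are given as a unit quaternion [x, y, z, w].
In Python, from bench import read_state, get_image, job_done gives the robot as it stands.
- The arm moves only by the shell command python3 -m jog 'ROWS'. ROWS is JSON, a list of rows, each a list of 3 entries, a list of its own where there are three numbers: the shift along the world's x, y, z scaled (see below), then the turn, a rotation vector about the world's x, y, z scaled (see below), then the gripper's target within -1 to 1 (shut at 1, half-way at 0, fully open at -1). In form: [[[x, y, z], [wx, wy, wz], claw], ...]. A call has 1 to 20 rows; each row is the pose to reach, as a shift and turn from the pose commanded when the call began; what a row does not reach only later rows make up. The controller multiplies each number of a shift by 10 cm and each number of a turn by 120 degrees. A row lasts 1/10 s, in which the tool goes at most 50 mm and 8.59 degrees, less where a joint would pass 70% of its speed; a pose out of reach is approached as far as the arm can. A call with a number of a shift or a turn outside -1 to 1 is refused whole. A call with a gripper value outside its range is refused whole. The fingers move at their own pace and stop on an object; the grip force is fixed at half the most. Time passes only in rows, so rows that repeat a pose let the fingers close. It gives the time, the measured TCP pose, the force, the opening and the grip force at its end, in the units of the state.
- read_state(): the state, without advancing time (a new reading comes with each control period).
- get_image(name): name is "side" or "top" or "wrist"; returns a dict with "frame" (384x512x3 uint8, red, green, blue), "range_z" (384x512 float32, mm along the optical axis (not along the pixel's ray), 0 where there is no reading), "fx", "fy", "cx", "cy" (pixels), "distortion" ([k1, k2, p1, p2, k3] as OpenCV has them; the pictures are not rectified), "R" (3x3) and "t" (3): a world point X has camera coordinates R X + t. Camera axes: x right, y down, z forward; pixel columns grow to the right and rows downward; lengths in mm; the calibration is good to about 2 mm. A picture is of the moment at which its call begins.
- job_done(): hands the job in; it is judged then, once.
The state is a dict: "clock": time; "joints": joint angles; "joint_vel": joint speeds; "joint_efforts": joint torques, N m; "position": TCP position; "ee_rot": TCP orientation; "contact_force": force on the tool from outside, world axes, zero at the start; "wrist_torque": the same for the moment, N m; "gripper_width": finger opening in mm; "grasp_force": force on a finger pad.
Only numpy, scipy, OpenCV 4.12 (cv2) and the standard library are available. Lean on these libraries where they do the work, as an engineer would, in place of code of your own. Each camera call takes 0.05 s, during which the arm holds its last target. There are 200 camera calls.

## Working session

There is one attempt and no reset: what is moved stays moved. The work goes in short steps, Python scripts to look and compute and a shell command to move; the robot and the scene stay as the last step left them, time stands still between calls to the robot, and variables do not carry over. Pictures are saved under pics/ and viewed, at most 10 in all, crops included, and the job is handed in when it is done.

```bash
ls; mkdir -p pics; cat > h.py <<'E'
import numpy as np, cv2, pickle
from bench import read_state, get_image
def K(i): return np.array([[i['fx'],0,i['cx']],[0,i['fy'],i['cy']],[0,0,1.]])
def ray(i,u,v):
    p=cv2.undistortPoints(np.array([[[u,v]]],float),K(i),np.array(i['distortion'],float))[0,0]
    R=np.array(i['R']);t=np.array(i['t']); return -R.T@t, R.T@np.array([p[0],p[1],1])
def atz(i,u,v,z):
    c,d=ray(i,u,v); return c+d*(z-c[2])/d[2]
def dep(i,u,v):
    c,d=ray(i,u,v); return c+d*i['range_z'][int(round(v)),int(round(u))]
def tri(a,b):
    A=np.zeros((3,3));y=np.zeros(3)
    for i,u,v in (a,b):
        c,d=ray(i,u,v);d=d/np.linalg.norm(d);P=np.eye(3)-np.outer(d,d);A+=P;y+=P@c
    return np.linalg.solve(A,y)
def proj(i,X):
    R=np.array(i['R']);r=cv2.Rodrigues(R)[0]
    return cv2.projectPoints(np.array(X,float).reshape(-1,1,3),r,np.array(i['t'],float),K(i),np.array(i['distortion'],float))[0][:,0]
def grab(n,f):
    i=get_image(n); pickle.dump(i,open(f'{f}.pkl','wb')); return i
def load(f): return pickle.load(open(f'{f}.pkl','rb'))
def save(i,f,box=None,s=1):
    m=i['frame'][...,::-1]
    if box: m=m[box[1]:box[3],box[0]:box[2]]
    cv2.imwrite(f'pics/{f}.png',cv2.resize(m,None,fx=s,fy=s,interpolation=cv2.INTER_CUBIC))
E
python3 - <<'E'
from h import *
a=grab('top','top0');b=grab('side','side0');w=grab('wrist','wrist0')
m=np.hstack([a['frame'],b['frame']])[...,::-1]
save(a,'top0',None,1.5)
save(b,'side0',None,1.5)
for i in(a,b,w): print(-np.array(i['R']).T@np.array(i['t']),i['fx'],np.array(i['R'])[2])
print(read_state())
E
```

```text
pics
[ 487.20019243 -105.99391004 1329.79526002] 381.6745795998279 [ 0.06652741  0.01217119 -0.99771036]
[  36.8041533  -869.61433168  820.43801363] 441.9981986489058 [ 0.45743702  0.64871858 -0.60820686]
[308.79974005 548.36151635 371.23050526] 335.2145483657483 [-0.26920373  0.11058342 -0.95671347]
{'clock': 0.15, 'joints': array([ 1.43464471e+00,  3.85412715e-01,  6.96264441e-03, -3.50123020e-04,
       -1.19400275e+00, -2.58594452e-01]), 'joint_vel': array([ 5.97662300e-05, -2.19890028e-03,  4.67144340e-03,  1.66587131e-04,
        3.71153817e-04,  5.84995673e-04]), 'joint_efforts': array([ 1.52371311e-03, -3.92678797e+01,  1.88581610e+01,  4.18865606e+00,
       -3.44664732e-03,  2.45430876e-06]), 'position': array([240.18086016, 576.54382253, 230.46232245]), 'ee_rot': array([ 9.80572084e-01, -1.96157272e-01, -1.11747668e-04,  8.36652859e-04]), 'contact_force': array([-0.98221852, -0.32818425,  0.10915596]), 'wrist_torque': array([-2.00075710e-02, -2.16818707e-02,  2.23403157e-06]), 'grasp_force': 0.0, 'gripper_width': 85.35244445692945}
```

View pics/top0.png

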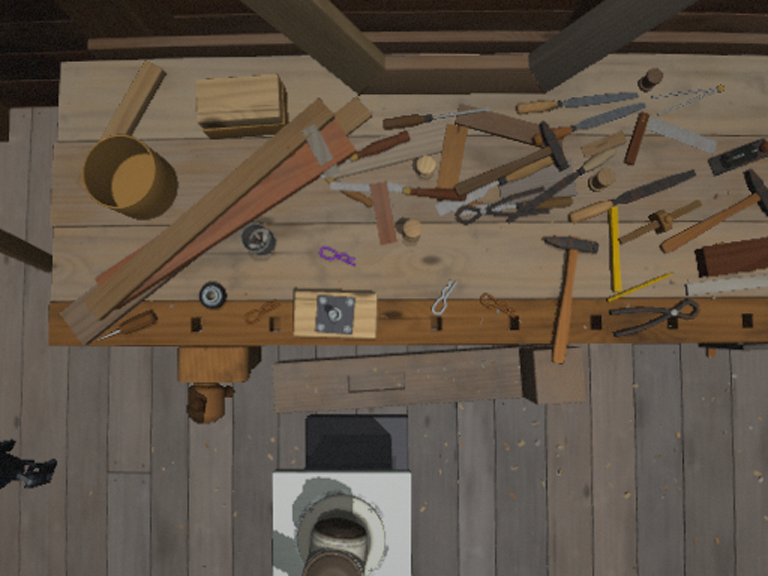

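View pics/side0.png

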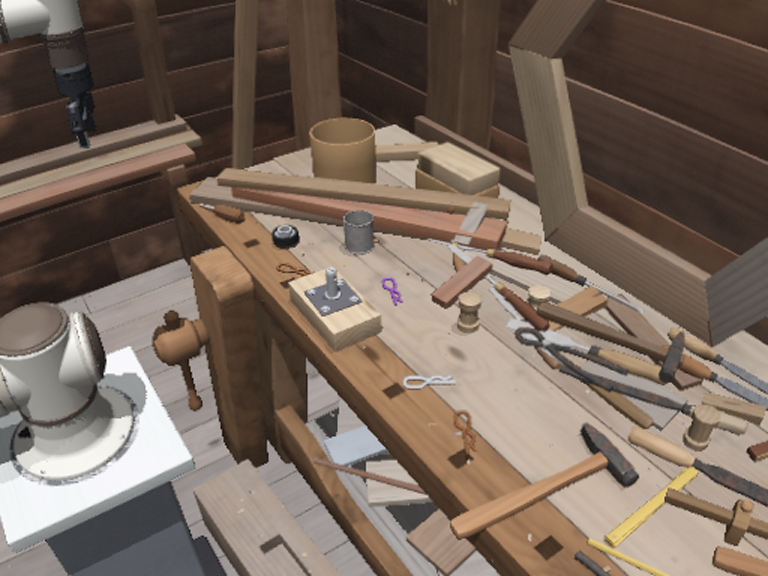

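The top view (shown at 1.5x) has the wheel at (212,294), the axle at (335,315) and the steel clip at (445,297). The orange and purple clips are lookalikes. The side view shows the same three at (286,236), (332,280) and (430,381). Next I'll enlarge these.

```bash
python3 - <<'E'
from h import *
a=load('top0');b=load('side0')
def c(i,u,v): 
    u=int(u/1.5);v=int(v/1.5); print(u-22,v-25); return cv2.resize(i['frame'][v-25:v+25,u-22:u+22,::-1],None,fx=6,fy=6,interpolation=cv2.INTER_CUBIC)
m=np.vstack([np.hstack([c(a,212,294),c(a,335,315),c(a,445,297)]),np.hstack([c(b,286,236),c(b,332,290),c(b,430,381)])])
cv2.imwrite('pics/crops.png',m);print(m.shape)
E
```

```text
119 171
201 185
274 173
168 132
199 168
264 229
(600, 792, 3)
```

View pics/crops.png

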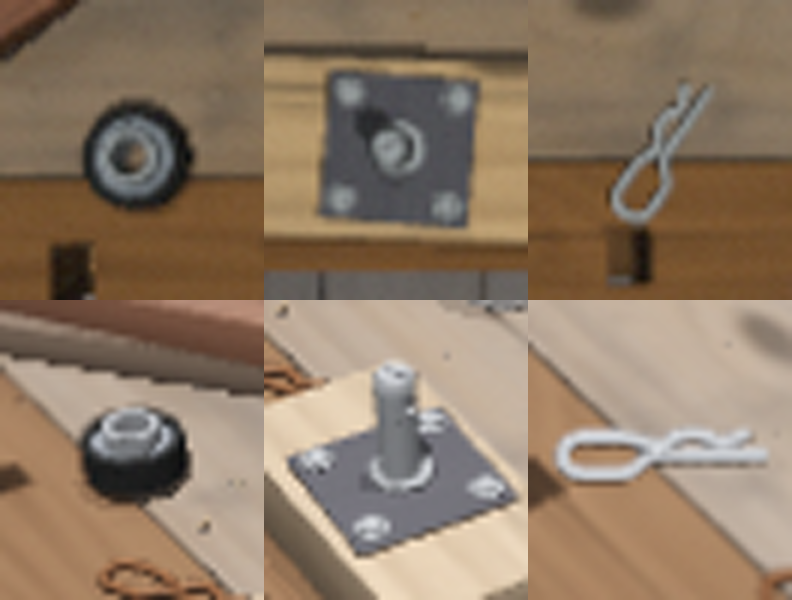

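The crops show the wheel's hub top (131,153 top; 126,124 side), the axle top (128,149; 131,67) and the clip's tip, eye and bow. The bow is on the upper-left side in the top view.

```bash
python3 - <<'E'
from h import *
a=load('top0');b=load('side0')
f=lambda o,u,v:(o[0]+(u+.5)/6-.5,o[1]+(v+.5)/6-.5)
P={'hub':((119,171),(131,153),(168,132),(126,124)),'axle':((201,185),(128,149),(199,168),(131,67)),
'tip':((274,173),(182,88),(264,229),(238,155)),'eyeend':((274,173),(104,217),(264,229),(35,155))}
for k,(o,p,o2,q) in P.items():
    u=f(o,*p);v=f(o2,*q);z={'hub':36,'axle':110}.get(k,3)
    print(k,tri((a,*u),(b,*v)).round(1),atz(a,*u,z).round(1),atz(b,*v,z).round(1), dep(a,*u).round(1))
E
```

```text
hub [554.9 291.6  38.5] [557.7 290.9  36. ] [554. 297.  36.] [559.8 302.9  -3. ]
axle [509.3   4.1 115.9] [509.6   4.6 110. ] [513.   11.6 110. ] [509.6   4.6 109.9]
tip [ 586.2 -270.7    4.4] [ 587.3 -271.6    3. ] [ 586.  -269.2    3. ] [ 587.2 -271.5    3.9]
eyeend [ 511.7 -224.3   10. ] [ 512.7 -225.5    3. ] [ 514.9 -218.3    3. ] [ 512.6 -224.9    9.9]
```

```bash
python3 -m jog '[[[0.8,-0.7,0],[0,0,0],-1],[[0.8,-0.7,0],[0,0,0],-1],[[0.8,-0.7,0],[0,0,0],-1]]'; python3 -m jog '[[[0.8,-0.7,0],[0,0,0],-1],[[0.8,-0.7,0],[0,0,0],-1],[[0.8,-0.7,0],[0,0,0],-1]]' ; python3 -m jog '[[[0.8,-0.7,-0.3],[0,0,0],-1],[[0.8,-0.7,-0.3],[0,0,0],-1],[[0.8,-0.7,-0.3],[0,0,0],-1]]'; python3 -m jog '[[[0.7,-0.7,-0.3],[0,0,0],-1],[[0.7,-0.7,-0.3],[0,0,0],-1],[[0.7,-0.7,-0.3],[0,0,0],-1],[[0.7,-0.7,-0.3],[0,0,0],-1],[[0.7,-0.7,-0.3],[0,0,0],-1]]'
python3 - <<'E'
from h import *
w=grab('wrist','wrist1');save(w,'wrist1',None,1.5)
print(read_state()['position'])
E
```

```text
clock: 0.45
position: [322.8, 503.7, 231.1]
ee_rot: [0.98, -0.198, 0.0, 0.001]
contact_force: [0.1, 0.4, -0.1]
gripper_width: 85.7
grasp_force: 0.0
clock: 0.75
position: [402.8, 433.9, 231.1]
ee_rot: [0.98, -0.198, -0.0, 0.001]
contact_force: [-0.2, -0.2, 0.0]
gripper_width: 85.3
grasp_force: 0.0
clock: 1.05
position: [481.7, 363.9, 199.0]
ee_rot: [0.98, -0.198, -0.001, 0.002]
contact_force: [-0.6, 0.2, -0.6]
gripper_width: 85.3
grasp_force: 0.0
clock: 1.55
position: [550.0, 298.0, 171.6]
ee_rot: [0.981, -0.196, 0.0, -0.0]
contact_force: [0.0, 0.9, 0.2]
gripper_width: 85.3
grasp_force: 0.0
[549.84190993 298.33525926 171.95159089]
```

View pics/wrist1.png

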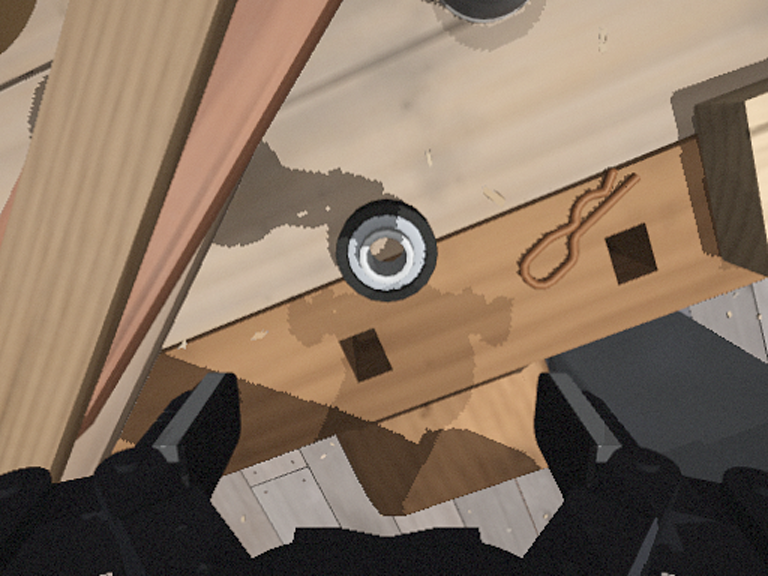

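Wrist view: the hub ring is centred at (385,250) in the 1.5x picture, and the beam is well clear on the left.

```bash
python3 - <<'E'
from h import *
w=load('wrist1');a=load('top0')
u=(385.5/1.5-.17,250.5/1.5-.17); o=(119+131.5/6-.5,171+153.5/6-.5)
print(tri((w,*u),(a,*o)),atz(w,*u,36),atz(a,*o,36), dep(w,u[0]+12,u[1]),dep(w,u[0]-12,u[1]),dep(w,u[0],u[1]+12),dep(w,u[0],u[1]-12))
# check: pixel of predicted tcp-ish
print(read_state()['position'], -np.array(w['R']).T@np.array(w['t']))
E
```

```text
[557.93610342 295.59133971  22.81550104] [560.20080988 294.99310774  36.        ] [557.69138697 290.90453897  36.        ] [549.05645819 287.49739862   3.73165046] [560.16338795 306.85189228  16.05768376] [545.50242454 301.19130376  15.57669704] [569.39070361 291.17111437  34.40860863]
[549.84190993 298.33525926 171.95159089] [618.51157051 269.67739583 312.57222952]
```

```bash
python3 -m jog '[[[0.09,-0.04,-0.4],[0,0,0],-1],[[0.09,-0.04,-0.8],[0,0,0],-1],[[0.09,-0.04,-0.9],[0,0,0],-1],[[0.09,-0.04,-0.9],[0,0,0],-1],[[0.09,-0.04,-0.9],[0,0,0],-1]]'
python3 - <<'E'
from h import *
w=grab('wrist','wrist2');save(w,'wrist2',None,1.5)
print(read_state()['position'], proj(w,[[559,294,36],[559,294,0]])*1.5)
E
```

```text
clock: 2.1
position: [560.2, 294.5, 83.4]
ee_rot: [0.981, -0.195, 0.001, -0.001]
contact_force: [0.1, -0.2, -0.7]
gripper_width: 85.5
grasp_force: 0.0
[560.44121476 294.49168165  83.8909784 ] [[389.71766778 327.71582457]
 [389.48234909 299.38307412]]
```

View pics/wrist2.png

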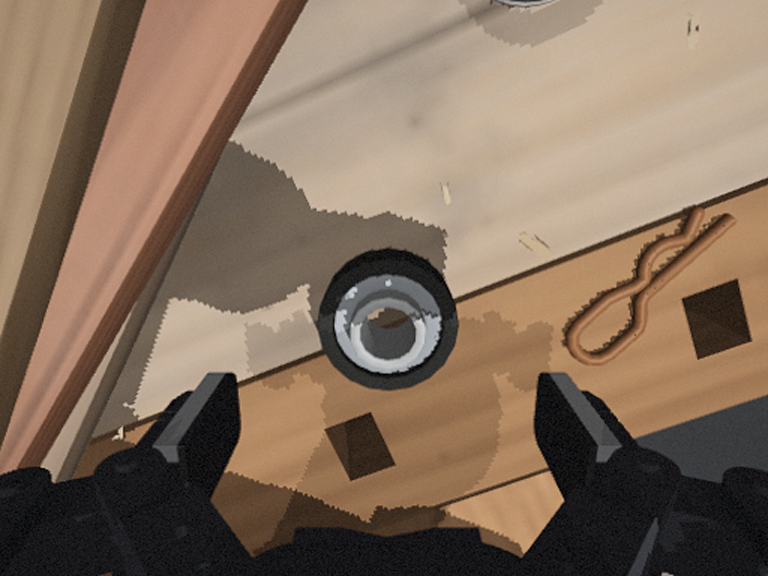

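The hub is at (387,326), within 1 mm of the prediction and centred between the fingers, so I'll descend and grip.

```bash
python3 -m jog '[[[0,0,-0.4],[0,0,0],-1],[[0,0,-0.7],[0,0,0],-1],[[0,0,-0.8],[0,0,0],-1],[[0,0,-0.81],[0,0,0],-1],[[0,0,-0.81],[0,0,0],0],[[0,0,-0.81],[0,0,0],1],[[0,0,-0.81],[0,0,0],1],[[0,0,-0.81],[0,0,0],1],[[0,0,-0.81],[0,0,0],1],[[0,0,-0.81],[0,0,0],1]]'
```

```text
clock: 3.15
position: [560.9, 294.2, 2.9]
ee_rot: [0.981, -0.196, 0.002, -0.002]
contact_force: [-1.4, 1.2, 7.2]
gripper_width: 57.4
grasp_force: 65.1
```

```bash
python3 -m jog '[[[0,0,0.4],[0,0,0],1],[[0,0,0.8],[0,0,0],1],[[0,0,1],[0,0,0],1],[[0,0,1],[0,0,0],1]]'; python3 -m jog '[[[-0.1,-0.3,0.4],[0,0,0],1],[[-0.2,-0.7,0.6],[0,0,0],1],[[-0.2,-1,0.6],[0,0,0],1],[[-0.2,-1,0.6],[0,0,0],1]]';python3 -m jog '[[[-0.1,-0.5,0],[0,0,0],1],[[-0.2,-1,0],[0,0,0],1],[[-0.2,-1,0],[0,0,0],1]]';python3 -m jog '[[[-0.05,-0.4,0],[0,0,0],1],[[-0.05,-0.6,0],[0,0,0],1],[[-0.05,-0.6,0],[0,0,0],1]]'
python3 - <<'E'
from h import *
w=grab('wrist','wrist3');save(w,'wrist3',None,1.5)
a=grab('top','top3')
print(read_state()['position'], proj(w,[[510,4.6,110]])*1.5,-np.array(w['R']).T@np.array(w['t']))
E
```

```text
clock: 3.55
position: [561.1, 294.3, 104.6]
ee_rot: [0.981, -0.196, 0.003, -0.003]
contact_force: [0.6, -0.3, -2.4]
gripper_width: 57.3
grasp_force: 65.6
clock: 3.95
position: [537.7, 189.5, 159.6]
ee_rot: [0.98, -0.198, -0.001, 0.001]
contact_force: [0.2, 0.9, -2.7]
gripper_width: 57.4
grasp_force: 65.6
clock: 4.25
position: [516.1, 88.8, 158.4]
ee_rot: [0.98, -0.199, -0.003, 0.002]
contact_force: [0.5, 0.7, -2.4]
gripper_width: 57.1
grasp_force: 65.7
clock: 4.55
position: [513.4, 31.4, 159.0]
ee_rot: [0.98, -0.198, -0.001, 0.001]
contact_force: [-0.3, 1.0, -2.7]
gripper_width: 57.1
grasp_force: 65.7
[514.19612769  33.11706733 159.37434648] [[452.01328709 306.68010654]] [582.2307385    2.90991705 299.6498354 ]
```

View pics/wrist3.png

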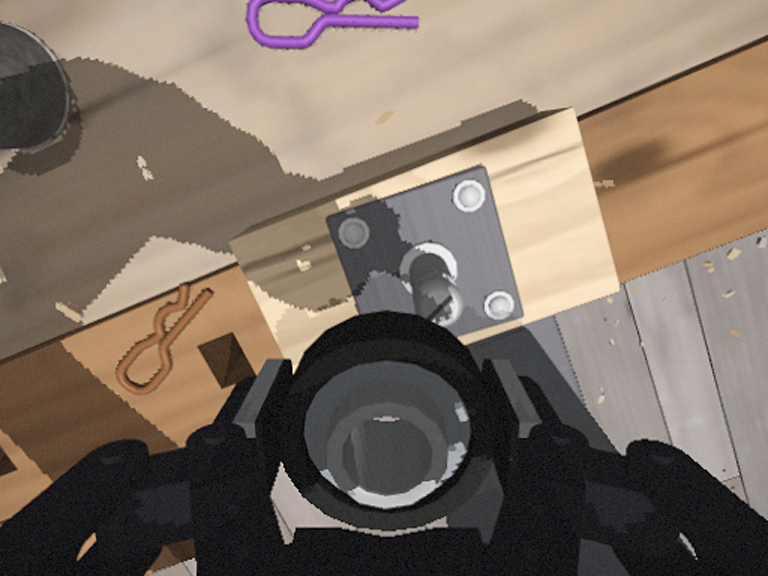

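The wrist view shows the hub ring of the held wheel centred at about (388,435). The axle top is at about (439,303), with the slot running (430,318)-(452,298).

```bash
python3 - <<'E'
from h import *
w=load('wrist3');a=load('top0');b=load('side0');s=read_state()
z=s['position'][2]-2.9+36
f=lambda u,v:((u+.5)/1.5-.5,(v+.5)/1.5-.5)
u=f(439,303);h=f(388,435)
A=atz(w,*u,110);H=atz(w,*h,z)
print('axle',A,'hub',H,'tcp',s['position'],'diff',A-H)
o=(201+128.5/6-.5,185+149.5/6-.5);q=(199+131.5/6-.5,168+67.5/6-.5)
print(tri((w,*u),(a,*o)),tri((w,*u),(b,*q)))
c1=f(430,318);c2=f(452,298);d=atz(w,*c2,110)-atz(w,*c1,110);print('slot',d,np.degrees(np.arctan2(d[1],d[0])))
# enlarged crop
save(w,'ax3',(255,150,345,240),6)
E
```

```text
axle [513.60637088   8.88758313 110.        ] hub [516.39456511  30.10555134 192.47434648] tcp [514.19612769  33.11706733 159.37434648] diff [ -2.78819423 -21.21796821 -82.47434648]
[509.55908321   7.46682902  97.8848141 ] [513.03674646   9.52524393 110.8434433 ]
slot [  4.51364568 -11.15192889   0.        ] -67.96478972866512
```

View pics/ax3.png

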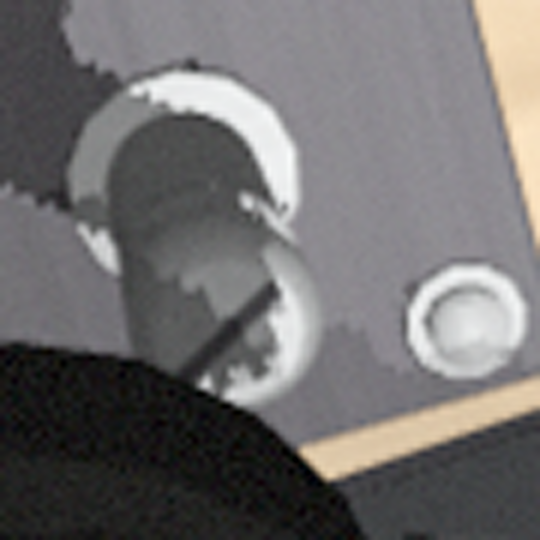

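The ring I picked may be the disc face rather than the hub tube, so I'll use the depth clouds to measure hub and axle.

```bash
cat >> h.py <<'E'
def cloud(i):
    v,u=np.mgrid[0:384,0:512]; uv=np.stack([u.ravel(),v.ravel()],1).astype(float)
    p=cv2.undistortPoints(uv[:,None],K(i),np.array(i['distortion'],float))[:,0]
    z=i['range_z'].ravel(); R=np.array(i['R']);t=np.array(i['t'])
    X=np.c_[p*z[:,None],z]; X=(X-t)@R; X[z==0]=np.nan; return X.reshape(384,512,3)
E
python3 - <<'E'
from h import *
ex=np.array([.923,-.385]);ey=np.array([.385,.923])
for f,z0,c,r in(('wrist1',0,(559,294),40),('wrist2',0,(559,294),40),('wrist3',156.4,(515,31),40),('wrist3',0,(513,9),22),('top0',0,(509.6,4.6),22),('side0',0,(513,11),22)):
    X=cloud(load(f)).reshape(-1,3); d=np.hypot(X[:,0]-c[0],X[:,1]-c[1]); P=X[(d<r)]; P=P[P[:,2]>z0-10]
    print(f,np.histogram(P[:,2]-z0,bins=np.arange(-4,118,4) if z0==0 else np.arange(-4,44,4))[0])
    for lo,hi in(((32,40),) if r==40 else ((100,116),)):
        Q=P[(P[:,2]-z0>lo)&(P[:,2]-z0<hi)]
        if len(Q)>10: 
            m,rad=cv2.minEnclosingCircle(Q[:,:2].astype(np.float32)); print(' z',np.median(Q[:,2]),'circ',np.round(m,1),round(rad,1),'mean',Q.mean(0).round(1),len(Q),'tool',ex@m,ey@m)
E
```

```text
wrist1 [2113   59   32   52   59   52  812 1519  287  518    1    0    0    0
    0    0    0    0    0    0    0    0    0    0    0    0    0    0
    0    0]
 z 34.20973499739242 circ [555.8 296.4] 15.9 mean [556.4 296.2  34.1] 519 tool 398.9161427307129 487.54251248168947
wrist2 [3473   92   86  175  171  187 1525 2875  555  984    1    0    0    0
    0    0    0    0    0    0    0    0    0    0    0    0    0    0
    0    0]
 z 34.152391951291946 circ [556.3 296.2] 15.9 mean [556.7 296.2  34.1] 985 tool 399.37722445678713 487.577299407959
wrist3 [  26  125  316  693  860  959 3991 7575 1402 2982  540]
 z 190.28609964050355 circ [520.  29.] 39.6 mean [512.6  32.  190.8] 3522 tool 468.7829400272369 226.93661218452453
wrist3 [  0   0   0   0   0   0   0   0   0   0   0   0 316 977 323  33  37  32
  39  37  40  46  47  71  37  49  53 339 400   0]
 z 108.01124395231344 circ [510.9   9.3] 10.2 mean [512.9   8.9 107.4] 792 tool 468.01588453006747 205.29956104755402
top0 [ 0  0  0  0  0  0  0  0  0  0  0  0 13 52 23  9  0  1  0  2  1  0  1  0
  1  0  1  6 18  5]
 z 109.88466312239453 circ [511.6   7.4] 9.8 mean [511.9   6.7 109.8] 30 tool 469.37193435001376 203.82527737140657
side0 [ 0  0  0  0  0  0  0  0  0  0  0  0  5 44 26 10  7  9  5  9  6  9  8 10
 10  9  9  9 22  0]
 z 108.85438623119246 circ [509.3   8.1] 11.0 mean [508.2   5.1 107.4] 40 tool 466.955871717453 203.52609833335876
```

```bash
python3 - <<'E'
from h import *
from scipy.optimize import least_squares
ex=np.array([.923,-.385]);ey=np.array([.385,.923])
s=read_state();p=s['position'];print(p,ex@p[:2],ey@p[:2])
X=cloud(load('wrist3')).reshape(-1,3);c=p[:2]-5.2*ex
for k in range(4):
    d=np.hypot(*(X[:,:2]-c).T);Q=X[(d<19)&(X[:,2]>187.5)&(X[:,2]<193.5)]
    m,r=cv2.minEnclosingCircle(Q[:,:2].astype(np.float32));print(np.round(m,1),r,len(Q),np.median(Q[:,2]),ex@m,ey@m);c=np.array(m)
E
```

```text
[514.19612769  33.11706733 159.37434648] 461.85295493507266 228.53256230257318
[509.3  33.5] 16.19510841369629 2624 190.01592547277522 457.177213508606 227.02814511871338
[509.3  33.5] 16.19510841369629 2624 190.01592547277522 457.177213508606 227.02814511871338
[509.3  33.5] 16.19510841369629 2624 190.01592547277522 457.177213508606 227.02814511871338
[509.3  33.5] 16.19510841369629 2624 190.01592547277522 457.177213508606 227.02814511871338
```

```bash
python3 -m jog '[[[0.015,-0.253,0],[0,0,0],1],[[0.015,-0.253,-0.3],[0,0,0],1],[[0.015,-0.253,-0.42],[0,0,0],1],[[0.015,-0.253,-0.42],[0,0,0],1],[[0.015,-0.253,-0.42],[0,0,0],1]]'; python3 -m jog '[[[0,0,-0.05],[0,0,0],1],[[0,0,-0.09],[0,0,0],1],[[0,0,-0.09],[0,0,0],1]]'
python3 - <<'E'
from h import *
s=read_state();p=s['position'];print(p)
for n in('wrist','side'):
    i=grab(n,n+'4');X=cloud(i).reshape(-1,3)
    d=np.hypot(*(X[:,:2]-[510.9,9.3]).T)
    Q=X[(d<13)&(X[:,2]>85)&(X[:,2]<112)]
    print(n,len(Q),Q.mean(0) if len(Q) else 0)
    if len(Q)>9: print(cv2.minEnclosingCircle(Q[:,:2].astype(np.float32)))
    zz=p[2]-2.9+34; Q=X[(d<19)&(abs(X[:,2]-zz)<3)]
    if len(Q)>9: print('hub',cv2.minEnclosingCircle(Q[:,:2].astype(np.float32)),len(Q))
E
```

```text
clock: 5.15
position: [516.4, 8.4, 118.4]
ee_rot: [0.981, -0.195, 0.0, 0.0]
contact_force: [0.1, 0.8, -1.5]
gripper_width: 57.2
grasp_force: 65.6
clock: 5.45
position: [515.6, 7.7, 109.1]
ee_rot: [0.981, -0.196, -0.0, 0.0]
contact_force: [-0.7, 0.0, -2.1]
gripper_width: 57.3
grasp_force: 65.7
[515.59473013   7.70879772 109.10119367]
wrist 214 [501.41586871  14.02308638 108.97007637]
((503.1717529296875, 13.495210647583008), 7.550520896911621)
hub ((511.66522216796875, 9.947039604187012), 16.46307945251465) 2691
side 22 [506.92699742   1.74168967  90.45516044]
((508.080078125, 2.3419604301452637), 8.900399208068848)
hub ((503.3998107910156, 12.09831714630127), 13.008987426757812) 17
```

The underside is now at 106 mm with no reaction force, so the bevel has entered. I'll continue down, checking force.

```bash
python3 -m jog '[[[0,0,-0.04],[0,0,0],1],[[0,0,-0.08],[0,0,0],1],[[0,0,-0.08],[0,0,0],1]]'; python3 -m jog '[[[0,0,-0.05],[0,0,0],1],[[0,0,-0.1],[0,0,0],1],[[0,0,-0.1],[0,0,0],1]]'
```

```text
clock: 5.85
position: [515.3, 7.5, 100.6]
ee_rot: [0.981, -0.196, -0.001, 0.0]
contact_force: [-0.8, -0.5, -2.3]
gripper_width: 57.1
grasp_force: 65.7
clock: 6.15
position: [515.2, 7.4, 90.3]
ee_rot: [0.981, -0.196, -0.001, 0.0]
contact_force: [0.0, 0.3, -2.0]
gripper_width: 57.5
grasp_force: 65.7
```

```bash
python3 -m jog '[[[0,0,-0.15],[0,0,0],1],[[0,0,-0.25],[0,0,0],1],[[0,0,-0.3],[0,0,0],1],[[0,0,-0.3],[0,0,0],1]]'; python3 -m jog '[[[0,0,-0.02],[0,0,0],1],[[0,0,-0.035],[0,0,0],1],[[0,0,-0.035],[0,0,0],1]]'
```

```text
clock: 6.55
position: [515.5, 7.5, 60.5]
ee_rot: [0.981, -0.196, -0.001, 0.0]
contact_force: [0.0, 0.4, -2.5]
gripper_width: 57.4
grasp_force: 65.8
clock: 6.85
position: [516.0, 7.7, 58.0]
ee_rot: [0.981, -0.196, 0.0, -0.0]
contact_force: [-0.1, -0.8, -1.6]
gripper_width: 56.8
grasp_force: 65.8
```

```bash
python3 -m jog '[[[0,0,-0.012],[0,0,0],1],[[0,0,-0.012],[0,0,0],0],[[0,0,-0.012],[0,0,0],-1],[[0,0,-0.012],[0,0,0],-1],[[0,0,-0.012],[0,0,0],-1],[[0,0,-0.012],[0,0,0],-1]]';python3 -m jog '[[[0,0,0.3],[0,0,0],-1],[[0,0,0.8],[0,0,0],-1],[[0,0,1],[0,0,0],-1],[[0,0,1],[0,0,0],-1]]'
python3 - <<'E'
from h import *
i=grab('wrist','wrist5');X=cloud(i).reshape(-1,3)
c=np.array([511,9.3]);d=np.hypot(*(X[:,:2]-c).T)
for lo,hi,r in((84,94,19),(100,114,14),(76,83,35)):
    Q=X[(d<r)&(X[:,2]>lo)&(X[:,2]<hi)];print(np.median(Q[:,2]),cv2.minEnclosingCircle(Q[:,:2].astype(np.float32)),len(Q))
u,v=proj(i,[[511,9.3,110]])[0].astype(int);print(u,v)
save(i,'ax5',(u-40,v-40,u+40,v+40),7)
E
```

```text
clock: 7.45
position: [516.0, 7.6, 56.7]
ee_rot: [0.981, -0.196, 0.0, -0.0]
contact_force: [-0.5, -0.5, 0.0]
gripper_width: 85.5
grasp_force: 0.0
clock: 7.85
position: [518.2, 8.2, 160.5]
ee_rot: [0.981, -0.196, 0.004, -0.002]
contact_force: [1.1, 0.0, -0.7]
gripper_width: 85.5
grasp_force: 0.0
88.22206649312939 ((511.9920654296875, 9.926600456237793), 15.911376953125) 753
107.93560137383265 ((510.98248291015625, 9.301828384399414), 10.110722541809082) 810
80.5550634064849 ((511.6200256347656, 10.104461669921875), 30.06337547302246) 3661
261 226
```

View pics/ax5.png

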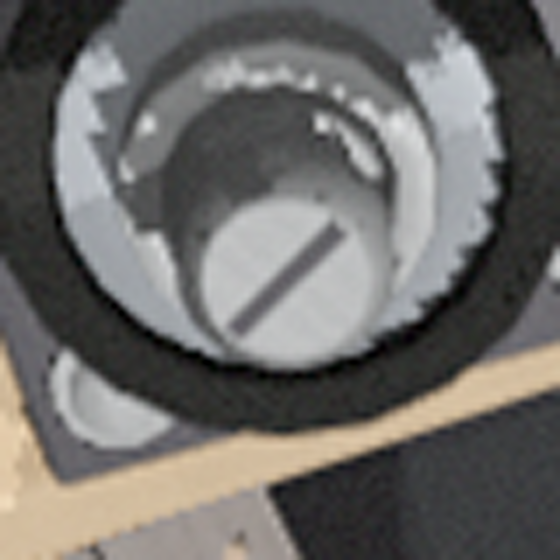

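The wheel is seated: the hub top reads 88.2, plus the 1.9 mm camera bias gives 90. The slot runs (238,327)-(338,231) in the crop. Next I'll move over the clip.

```bash
python3 -m jog '[[[0.03,-0.5,0],[0,0,-0.04],-1],[[0.06,-1,0],[0,0,-0.08],-1],[[0.06,-1,0],[0,0,-0.08],-1]]'; python3 -m jog '[[[0,-0.5,0],[0,0,0],-1],[[0,-1,0],[0,0,0],-1],[[0,-1,0],[0,0,0],-1]]';python3 -m jog '[[[0,-0.3,0],[0,0,0],-1],[[0,-0.35,-0.2],[0,0,0],-1],[[0,-0.35,-0.4],[0,0,0],-1],[[0,-0.35,-0.4],[0,0,0],-1],[[0,-0.35,-0.4],[0,0,0],-1]]'
python3 - <<'E'
from h import *
i=load('wrist5')
f=lambda u,v:(221+(u+.5)/7-.5,186+(v+.5)/7-.5)
d=atz(i,*f(338,231),108)-atz(i,*f(238,327),108);print('slot',np.degrees(np.arctan2(d[1],d[0])),np.linalg.norm(d))
w=grab('wrist','wrist6');save(w,'wrist6',None,1.5)
s=read_state();print(s['position'],s['ee_rot'],s['joints'])
E
```

```text
clock: 8.2
position: [520.6, -96.5, 154.8]
ee_rot: [0.96, -0.281, -0.002, 0.001]
contact_force: [-0.1, 0.9, -0.1]
gripper_width: 85.5
grasp_force: 0.0
clock: 8.5
position: [520.6, -196.4, 154.6]
ee_rot: [0.96, -0.28, -0.002, 0.001]
contact_force: [-0.5, -0.4, -0.2]
gripper_width: 85.2
grasp_force: 0.0
clock: 9.0
position: [521.5, -227.0, 115.8]
ee_rot: [0.961, -0.277, -0.001, 0.0]
contact_force: [-0.9, -0.6, -0.1]
gripper_width: 85.1
grasp_force: 0.0
slot -66.49569685931735 12.784847885140907
[ 522.17691401 -227.04421562  116.77451754] [ 9.60873336e-01 -2.76988079e-01 -3.61217543e-05  1.85397090e-04] [-1.25484502e-01  3.99346959e-01 -2.84954266e-01  4.58322669e-04
 -8.86623835e-01  1.13467488e+00]
```

View pics/wrist6.png

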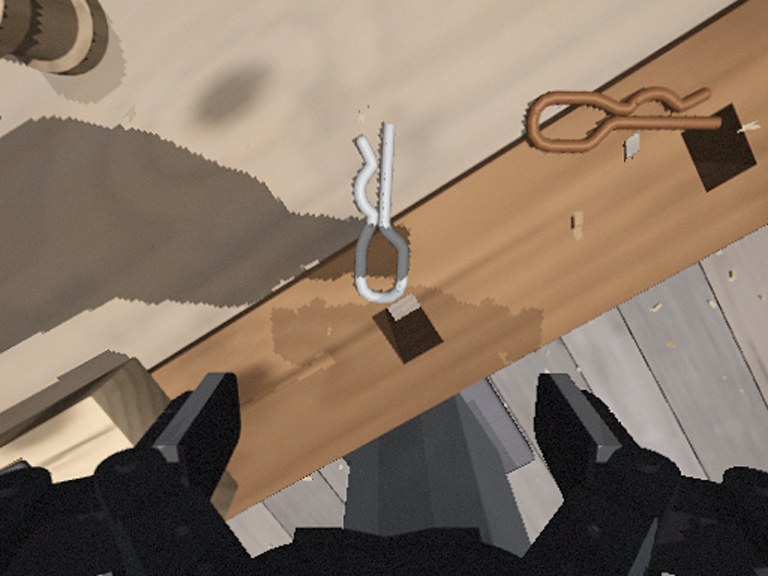

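Wrist view: the clip's tip is at (389,124), the leg's neck end at (384,222) and the outer end of the eye at (381,302). It lies nearly in line with the tool.

```bash
python3 - <<'E'
from h import *
w=load('wrist6');f=lambda u,v:((u+.5)/1.5-.5,(v+.5)/1.5-.5)
T=atz(w,*f(389,123),1.5);N=atz(w,*f(384.5,218),1.5);E=atz(w,*f(381,303),1.5)
print(T,N,E,np.linalg.norm(T-E))
for a,b in((T,N),(T,E)):d=a-b;print(np.degrees(np.arctan2(d[1],d[0])))
d=(T-E)[:2];d/=np.linalg.norm(d);print('eye',T[:2]-72*d,E[:2]+19*d,'orig',T[:2]-32*d)
X=cloud(w); P=X.reshape(-1,3); 
img=w['frame'].astype(int)
s=read_state();q=s['ee_rot'];print('tool x ang',np.degrees(np.arctan2(2*q[0]*q[1],2*q[0]**2-1)),s['position'])
for v in (100,110,120,130,140,170,180): # metal rows: print columns of the bright/grey, low saturation pixels
    r=img[v,225:285]; sat=r.max(1)-r.min(1); c=np.where(sat<22)[0]+225; print(v,c.min() if len(c) else 0,c.max() if len(c) else 0)
E
```

```text
[ 587.05059351 -269.32278148    1.5       ] [ 549.36130838 -242.96597796    1.5       ] [ 511.64113064 -216.93590895    1.5       ] 91.82032183953582
-34.96579466550388
-34.787666880510514
eye [ 527.91900675 -228.24413193] [ 527.24529937 -227.77610814] orig [ 560.76988828 -251.0656039 ]
tool x ang -32.161053303820346 [ 522.17691401 -227.04421562  116.77451754]
100 239 262
110 242 261
120 236 260
130 236 260
140 240 259
170 237 272
180 237 271
```

```bash
python3 -m jog '[[[0.055,-0.01,-0.4],[0,0,-0.0225],-0.5],[[0.055,-0.01,-0.75],[0,0,-0.0225],-0.3],[[0.055,-0.01,-0.75],[0,0,-0.0225],-0.3],[[0.055,-0.01,-0.75],[0,0,-0.0225],-0.3],[[0.055,-0.01,-0.75],[0,0,-0.0225],-0.3]]'
python3 - <<'E'
from h import *
w=grab('wrist','wrist7')
s=read_state();q=s['ee_rot'];print('tool x ang',np.degrees(np.arctan2(2*q[0]*q[1],2*q[0]**2-1)),s['position'],s['gripper_width'])
X=cloud(w).reshape(-1,3); P=X[(X[:,2]>1.5)&(X[:,2]<7)&(np.hypot(X[:,0]-550,X[:,1]+243)<55)]
img=w['frame'].reshape(-1,3).astype(int);m=(X[:,2]>0.5)&(X[:,2]<8)&(np.hypot(X[:,0]-550,X[:,1]+243)<55)&((img.max(1)-img.min(1))<20);Q=X[m]
x=np.array([np.cos(np.radians(-34.9)),np.sin(np.radians(-34.9))]);y=np.array([-x[1],x[0]])
r=(Q[:,:2]-[527.5,-228]);a=r@x;b=r@y
for k in range(-24,80,6):
    g=b[(a>=k)&(a<k+6)]
    if len(g):print(k,g.min().round(1),g.max().round(1),len(g),np.median(Q[(a>=k)&(a<k+6),2]).round(1))
E
```

```text
clock: 9.55
position: [529.2, -228.6, 44.0]
ee_rot: [0.954, -0.3, 0.002, -0.0]
contact_force: [0.3, -0.4, 1.4]
gripper_width: 55.4
grasp_force: 0.0
tool x ang -34.87595768278546 [ 529.12963702 -228.59718164   44.10900878] 55.630527768941874
-24 -1.8 3.6 3 3.1
-18 -11.3 11.9 278 4.0
-12 -13.1 14.3 202 4.0
-6 -13.0 14.2 190 4.0
0 -12.9 14.1 199 3.9
6 -12.7 14.0 192 3.9
12 -12.1 13.9 251 3.9
18 -7.4 11.5 257 3.9
24 -2.2 12.4 230 3.8
30 -2.2 15.7 259 3.8
36 -2.1 16.2 235 3.9
42 -2.1 16.2 254 3.6
48 -2.1 13.8 265 3.7
54 -2.0 14.0 258 3.8
60 -2.5 15.6 274 3.6
66 -2.5 13.3 141 3.5
72 -0.4 2.2 3 5.0
```

```bash
python3 -m jog '[[[-0.013,0.011,-0.25],[0,0,0],-0.3],[[-0.013,0.011,-0.38],[0,0,0],-0.3],[[-0.013,0.011,-0.425],[0,0,0],-0.3],[[-0.013,0.011,-0.425],[0,0,0],-0.3],[[-0.013,0.011,-0.425],[0,0,0],1],[[-0.013,0.011,-0.425],[0,0,0],1],[[-0.013,0.011,-0.425],[0,0,0],1],[[-0.013,0.011,-0.425],[0,0,0],1],[[-0.013,0.011,-0.425],[0,0,0],1],[[-0.013,0.011,-0.425],[0,0,0],1]]'
```

```text
clock: 10.6
position: [526.8, -227.5, 0.3]
ee_rot: [0.954, -0.3, 0.001, 0.0]
contact_force: [-1.2, 0.8, 6.6]
gripper_width: 25.5
grasp_force: 58.9
```

Gripped at 25.5 mm. I'll lift and carry it over the axle to the far (+y) side, turning it to the slot line.

```bash
python3 -m jog '[[[0,0,0.3],[0,0,0],1],[[0,0,0.7],[0,0,0],1],[[0,0,1],[0,0,0],1],[[0,0,1],[0,0,0],1]]'; python3 -m jog '[[[-0.05,0.3,0.4],[0,0,-0.07],1],[[-0.1,0.7,0.6],[0,0,-0.14],1],[[-0.15,1,0.6],[0,0,-0.2],1],[[-0.15,1,0.6],[0,0,-0.263],1],[[-0.15,1,0.6],[0,0,-0.263],1]]';python3 -m jog '[[[-0.1,0.5,0],[0,0,0],1],[[-0.2,1,0],[0,0,0],1],[[-0.2,1,0],[0,0,0],1]]';python3 -m jog '[[[-0.1,0.5,0],[0,0,0],1],[[-0.15,1,0],[0,0,0],1],[[-0.15,1,0],[0,0,0],1]]';python3 -m jog '[[[-0.05,0.3,0],[0,0,0],1],[[-0.05,0.3,0],[0,0,0],1],[[-0.05,0.3,0],[0,0,0],1]]'
python3 - <<'E'
from h import *
w=grab('wrist','wrist8');save(w,'wrist8',None,1.5)
s=read_state();q=s['ee_rot'];print('tool x ang',np.degrees(np.arctan2(2*q[0]*q[1],2*q[0]**2-1)),s['position'],s['gripper_width'],s['joints'])
p=s['position'];X=cloud(w).reshape(-1,3);th=np.arctan2(2*q[0]*q[1],2*q[0]**2-1);x=np.array([np.cos(th),np.sin(th)]);y=np.array([-x[1],x[0]])
r=X[:,:2]-p[:2];a=r@x;b=r@y;m=(a<85)&(abs(b)<20)&(abs(X[:,2]-p[2])<12)
for k in range(12,84,6):
    g=m&(a>=k)&(a<k+6)
    if g.any():print(k,b[g].min().round(1),b[g].max().round(1),g.sum(),(X[g,2]-p[2]).max().round(1),np.median(X[g,2]-p[2]).round(1))
print(a[m].max())
for lo,hi,rr in((84,94,19),(100,114,14)):
    d=np.hypot(*(X[:,:2]-[511,9.3]).T);Q=X[(d<rr)&(X[:,2]>lo)&(X[:,2]<hi)]
    if len(Q):print(np.median(Q[:,2]),cv2.minEnclosingCircle(Q[:,:2].astype(np.float32)),len(Q))
E
```

```text
clock: 11.0
position: [529.1, -228.0, 103.9]
ee_rot: [0.954, -0.3, 0.005, -0.0]
contact_force: [0.9, -0.9, -0.9]
gripper_width: 25.2
grasp_force: 59.1
clock: 11.5
position: [510.5, -126.3, 158.7]
ee_rot: [0.837, -0.547, -0.0, 0.0]
contact_force: [0.3, -0.2, -1.3]
gripper_width: 24.7
grasp_force: 59.2
clock: 11.8
position: [490.1, -24.2, 158.5]
ee_rot: [0.838, -0.545, -0.001, 0.0]
contact_force: [-0.4, -0.8, 0.2]
gripper_width: 25.0
grasp_force: 59.2
clock: 12.1
position: [476.3, 76.1, 158.8]
ee_rot: [0.838, -0.545, 0.0, -0.0]
contact_force: [0.4, 0.2, -0.3]
gripper_width: 25.0
grasp_force: 59.2
clock: 12.4
position: [471.0, 102.0, 158.6]
ee_rot: [0.837, -0.548, -0.0, 0.001]
contact_force: [-0.2, -0.3, -1.3]
gripper_width: 25.2
grasp_force: 59.2
tool x ang -66.47889468514798 [471.02647702 101.66408454 158.61438424] 24.926400875291677 [ 5.50577107e-01  2.14036476e-01 -4.39014011e-01 -3.89438514e-05
 -9.19036590e-01 -1.40032350e-01]
12 -12.8 13.8 394 5.3 3.4
18 -8.6 11.8 427 5.4 3.3
24 -2.8 11.6 375 5.2 3.2
30 -2.3 15.9 442 5.1 3.2
36 -2.3 16.1 390 5.5 3.2
42 -2.2 16.1 406 5.0 3.1
48 -2.2 14.7 446 5.3 3.1
54 -2.2 14.2 446 5.5 3.2
60 -2.1 15.8 458 4.9 3.0
66 -2.5 14.9 232 4.6 2.9
72 -2.5 3.2 43 3.7 2.5
72.82095221985566
88.06351431340558 ((511.6541748046875, 9.849273681640625), 15.758515357971191) 1108
107.86315844771265 ((510.9717102050781, 9.375150680541992), 10.0098295211792) 1233
```

View pics/wrist8.png

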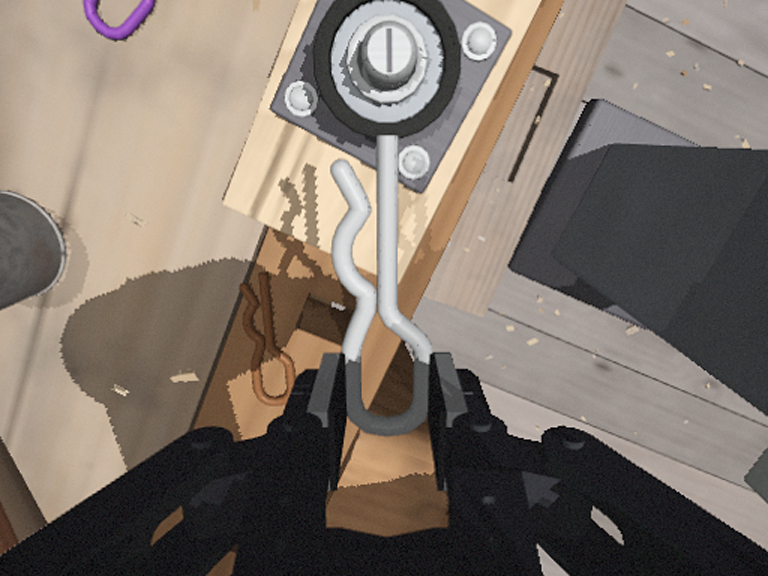

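The leg is straight in line with the slot: leg at x=388 and slot at x=390 in the view. I'll descend to the hole's height.

```bash
python3 -m jog '[[[-0.004,-0.002,-0.3],[0,0,0],1],[[-0.004,-0.002,-0.55],[0,0,0],1],[[-0.004,-0.002,-0.65],[0,0,0],1],[[-0.004,-0.002,-0.65],[0,0,0],1],[[-0.004,-0.002,-0.65],[0,0,0],1]]'
python3 - <<'E'
from h import *
w=grab('wrist','wrist9')
s=read_state();q=s['ee_rot'];p=s['position'];print(p,s['contact_force'])
X=cloud(w).reshape(-1,3);th=np.arctan2(2*q[0]*q[1],2*q[0]**2-1);print(np.degrees(th));x=np.array([np.cos(th),np.sin(th)]);y=np.array([-x[1],x[0]])
r=X[:,:2]-p[:2];a=r@x;b=r@y
for lo,hi in((40,52),(64,70)):
    g=(a>lo)&(a<hi)&(abs(b)<4.5)&(abs(X[:,2]-p[2])<12);print('leg',b[g].min(),b[g].max(),np.median(X[g,2]))
d=np.hypot(*(X[:,:2]-[511,9.3]).T);g=(d<14)&(X[:,2]>100)&(X[:,2]<114);Q=X[g];c,rr=cv2.minEnclosingCircle(Q[:,:2].astype(np.float32));c=np.array(c)-p[:2];print('axle top',np.median(Q[:,2]),rr,'ahead',c@x,'lat',c@y)
E
```

```text
clock: 12.95
position: [471.5, 102.2, 94.8]
ee_rot: [0.836, -0.548, 0.0, -0.0]
contact_force: [0.0, 0.4, -0.4]
gripper_width: 24.8
grasp_force: 59.2
[471.67699228 102.5297783   95.15676741] [-0.54929194  0.1326591  -0.52595466]
-66.48708995178572
leg -2.771997385945565 2.8043303247468323 97.93447998026417
leg -2.637700888854577 2.640046308450221 97.7644335663777
axle top 107.82146980350188 9.954937934875488 ahead 100.8659633638008 lat -1.1041738665791707
```

```bash
python3 -m jog '[[[-0.009,-0.004,-0.012],[0,0,0],1],[[0.031,-0.096,-0.012],[0,0,0],1],[[0.051,-0.142,-0.012],[0,0,0],1],[[0.051,-0.142,-0.012],[0,0,0],1],[[0.051,-0.142,-0.012],[0,0,0],1]]'
python3 - <<'E'
from h import *
w=grab('wrist','wrist10')
s=read_state();q=s['ee_rot'];p=s['position'];print(p,s['contact_force'])
X=cloud(w).reshape(-1,3);th=np.arctan2(2*q[0]*q[1],2*q[0]**2-1);print(np.degrees(th));x=np.array([np.cos(th),np.sin(th)]);y=np.array([-x[1],x[0]])
r=X[:,:2]-p[:2];a=r@x;b=r@y
for lo,hi in((40,52),(64,70)):
    g=(a>lo)&(a<hi)&(abs(b)<4.5)&(abs(X[:,2]-p[2])<12);print('leg',b[g].min(),b[g].max(),np.median(X[g,2]))
d=np.hypot(*(X[:,:2]-[511,9.3]).T);g=(d<14)&(X[:,2]>100)&(X[:,2]<114);Q=X[g];c,rr=cv2.minEnclosingCircle(Q[:,:2].astype(np.float32));c=np.array(c)-p[:2];print('axle top',np.median(Q[:,2]),rr,'ahead',c@x,'lat',c@y)
E
```

```text
clock: 13.5
position: [475.9, 88.1, 93.0]
ee_rot: [0.836, -0.548, 0.0, -0.0]
contact_force: [0.1, 0.4, -1.5]
gripper_width: 24.9
grasp_force: 59.2
[475.81699305  88.19512871  92.9667718 ] [ 0.0228787   0.37162689 -0.04640335]
-66.50113490979375
leg -2.4612054867071658 3.0917719658959593 96.19255900324384
leg -2.3414390212783305 2.9315174963317885 96.08088159377611
axle top 107.90505965109722 9.989246368408203 ahead 86.43913000572053 lat 0.8749756948978792
```

```bash
python3 -m jog '[[[0.015,-0.027,0.006],[0,0,0],1],[[0.027,-0.054,0.006],[0,0,0],1],[[0.039,-0.082,0.006],[0,0,0],1],[[0.039,-0.082,0.006],[0,0,0],1],[[0.039,-0.082,0.006],[0,0,0],1]]'
```

```text
clock: 14.05
position: [479.7, 80.0, 93.5]
ee_rot: [0.836, -0.548, -0.0, 0.0]
contact_force: [0.0, -0.9, -1.3]
gripper_width: 24.8
grasp_force: 59.2
```

```bash
python3 -m jog '[[[0.01,-0.023,0],[0,0,0],1],[[0.02,-0.046,0],[0,0,0],1],[[0.02,-0.046,0],[0,0,0],1],[[0.02,-0.046,0],[0,0,0],1]]'; python3 -c "
from h import *
print([read_state()[k] for k in('position','contact_force','wrist_torque')])"
```

```text
clock: 14.45
position: [481.7, 75.4, 93.5]
ee_rot: [0.836, -0.548, -0.0, 0.0]
contact_force: [0.3, 1.3, -0.2]
gripper_width: 25.1
grasp_force: 59.2
[array([481.6762355 ,  75.41268986,  93.47410654]), array([ 0.33968524,  1.31011912, -0.24918546]), array([ 0.03073198,  0.08693321, -0.00890279])]
```

The tip is at mid-axle with negligible force, 32 mm before home. I'll keep advancing in steps through the bow's climb.

```bash
python3 -m jog '[[[0.01,-0.023,0],[0,0,0],1],[[0.024,-0.055,0],[0,0,0],1],[[0.024,-0.055,0],[0,0,0],1]]'; python3 -m jog '[[[0.008,-0.018,0],[0,0,0],1],[[0.016,-0.037,0],[0,0,0],1],[[0.016,-0.037,0],[0,0,0],1]]'; python3 -m jog '[[[0.008,-0.018,0],[0,0,0],1],[[0.016,-0.037,0],[0,0,0],1],[[0.016,-0.037,0],[0,0,0],1]]'; python3 -c "
from h import *
print([read_state()[k] for k in('position','contact_force','wrist_torque')])"
```

```text
clock: 14.75
position: [484.8, 70.1, 93.7]
ee_rot: [0.836, -0.548, 0.0, -0.001]
contact_force: [1.6, 0.8, -0.7]
gripper_width: 25.4
grasp_force: 59.2
clock: 15.05
position: [486.6, 66.6, 93.8]
ee_rot: [0.837, -0.548, 0.001, -0.001]
contact_force: [2.2, 1.0, -0.9]
gripper_width: 25.1
grasp_force: 59.2
clock: 15.35
position: [488.2, 62.9, 93.8]
ee_rot: [0.837, -0.548, 0.001, -0.001]
contact_force: [2.6, 1.7, -1.1]
gripper_width: 25.1
grasp_force: 59.2
[array([488.20298298,  62.90432886,  93.8465558 ]), array([ 2.56853408,  1.71014727, -1.11117243]), array([ 0.68151136, -0.78510761,  0.18543696])]
```

```bash
python3 -m jog '[[[0.008,-0.018,0],[0,0,0],1],[[0.016,-0.037,0],[0,0,0],1],[[0.016,-0.037,0],[0,0,0],1]]'; python3 -m jog '[[[0.008,-0.018,0],[0,0,0],1],[[0.016,-0.037,0],[0,0,0],1],[[0.016,-0.037,0],[0,0,0],1]]'; python3 -c "
from h import *
print([read_state()[k] for k in('position','contact_force','wrist_torque')])"
```

```text
clock: 15.65
position: [489.9, 59.0, 93.9]
ee_rot: [0.837, -0.548, 0.001, -0.001]
contact_force: [4.3, 0.6, 0.4]
gripper_width: 25.4
grasp_force: 59.2
clock: 15.95
position: [491.5, 55.2, 93.9]
ee_rot: [0.837, -0.548, 0.001, -0.001]
contact_force: [4.7, 2.1, -0.6]
gripper_width: 25.0
grasp_force: 59.3
[array([491.47017683,  55.21788763,  93.86626586]), array([ 4.68436136,  2.09735894, -0.5957012 ]), array([ 0.59968164, -1.24759664,  0.20827063])]
```

```bash
cat > chk.py <<'E'
from h import *
w=grab('wrist','wc')
s=read_state();q=s['ee_rot'];p=s['position']
X=cloud(w).reshape(-1,3);th=np.arctan2(2*q[0]*q[1],2*q[0]**2-1);x=np.array([np.cos(th),np.sin(th)]);y=np.array([-x[1],x[0]])
f=s['contact_force'];print(p,'axial',-f[:2]@x,'lat',f[:2]@y,f[2],np.degrees(th))
r=X[:,:2]-p[:2];a=r@x;b=r@y
d=np.hypot(*(X[:,:2]-[511,9.3]).T);g=(d<14)&(X[:,2]>105)&(X[:,2]<114);Q=X[g];c,rr=cv2.minEnclosingCircle(Q[:,:2].astype(np.float32));c=np.array(c)-p[:2];A=c@x;print('axle',rr,'ahead',A,'lat',c@y)
m=(X[:,2]>p[2]-3)&(X[:,2]<p[2]+5)   # clip-height points
for k in range(10,92,4):
    g=m&(a>=k)&(a<k+4)&(abs(b)<35)
    # group b
    bs=np.sort(b[g]); 
    if len(bs)==0: print(k,'-');continue
    sp=np.split(bs,np.where(np.diff(bs)>1.5)[0]+1); print(k,[(round(t[0],1),round(t[-1],1)) for t in sp if len(t)>3])
E
python3 chk.py
```

```text
[491.4278035   55.20994211  93.85007806] axial -0.2586147613051401 lat 5.136879692093325 -0.6841832513911347 -66.45012375335911
axle 10.046289443969727 ahead 49.82586340635709 lat -0.21946838776915217
10 [(np.float64(-18.6), np.float64(-5.7)), (np.float64(7.8), np.float64(19.4))]
14 [(np.float64(-12.0), np.float64(-1.2)), (np.float64(6.4), np.float64(13.6))]
18 [(np.float64(-9.2), np.float64(2.3)), (np.float64(5.0), np.float64(12.2))]
22 [(np.float64(-4.3), np.float64(10.3))]
26 [(np.float64(-2.0), np.float64(12.8))]
30 [(np.float64(-2.0), np.float64(16.2))]
34 [(np.float64(-2.0), np.float64(3.6)), (np.float64(8.8), np.float64(17.8))]
38 [(np.float64(11.8), np.float64(18.0))]
42 [(np.float64(11.6), np.float64(18.0))]
46 [(np.float64(10.5), np.float64(17.5))]
50 [(np.float64(8.9), np.float64(15.6))]
54 [(np.float64(-8.8), np.float64(-6.0)), (np.float64(5.2), np.float64(17.8))]
58 [(np.float64(-5.8), np.float64(4.7)), (np.float64(11.3), np.float64(20.5))]
62 [(np.float64(-1.9), np.float64(3.4)), (np.float64(14.0), np.float64(20.6))]
66 [(np.float64(-1.9), np.float64(3.8))]
70 [(np.float64(-1.9), np.float64(3.8))]
74 -
78 -
82 -
86 -
90 -
```

The leg emerges from the far side (62-73 mm ahead of the TCP) and the bow is bent open just past the crest. About 10 mm remain.

```bash
python3 -m jog '[[[0.008,-0.018,0],[0,0,0],1],[[0.016,-0.037,0],[0,0,0],1],[[0.016,-0.037,0],[0,0,0],1]]'; python3 -m jog '[[[0.006,-0.013,0],[0,0,0],1],[[0.012,-0.027,0],[0,0,0],1],[[0.012,-0.027,0],[0,0,0],1]]'; python3 chk.py
```

```text
clock: 16.3
position: [492.9, 51.0, 93.9]
ee_rot: [0.836, -0.548, 0.001, -0.0]
contact_force: [5.8, -1.4, -0.8]
gripper_width: 24.6
grasp_force: 59.2
clock: 16.6
position: [493.3, 48.2, 93.5]
ee_rot: [0.836, -0.548, 0.0, 0.0]
contact_force: [5.1, -1.6, -1.1]
gripper_width: 25.1
grasp_force: 59.3
[493.22801268  48.21660262  93.51104945] axial -3.4848782022512355 lat 3.7552795559431362 -0.012010374111120492 -66.48840215995807
axle 10.062088012695312 ahead 42.63798188146336 lat 0.8967221935501726
10 [(np.float64(-18.8), np.float64(-5.7)), (np.float64(7.8), np.float64(19.3))]
14 [(np.float64(-12.5), np.float64(-1.2)), (np.float64(6.3), np.float64(13.1))]
18 [(np.float64(-9.2), np.float64(2.3)), (np.float64(5.0), np.float64(12.1))]
22 [(np.float64(-4.3), np.float64(10.7))]
26 [(np.float64(-2.1), np.float64(11.4))]
30 [(np.float64(4.0), np.float64(14.8))]
34 [(np.float64(9.9), np.float64(16.5))]
38 [(np.float64(11.5), np.float64(16.8))]
42 [(np.float64(10.6), np.float64(16.7))]
46 [(np.float64(-8.4), np.float64(-5.9)), (np.float64(7.6), np.float64(15.8))]
50 [(np.float64(-5.7), np.float64(13.9))]
54 [(np.float64(-2.0), np.float64(3.4)), (np.float64(5.9), np.float64(14.1))]
58 [(np.float64(-2.0), np.float64(3.4)), (np.float64(8.0), np.float64(16.1))]
62 [(np.float64(-1.9), np.float64(3.4)), (np.float64(10.3), np.float64(17.2))]
66 [(np.float64(-1.9), np.float64(3.8)), (np.float64(12.2), np.float64(16.4))]
70 [(np.float64(-1.9), np.float64(3.7))]
74 -
78 -
82 -
86 -
90 -
```

The bow is now pulling itself in, with 2.6 mm left. I'll take fine steps until the neck stops.

```bash
python3 -m jog '[[[0.005,-0.008,0],[0,0,0],1],[[0.007,-0.015,0],[0,0,0],1],[[0.007,-0.015,0],[0,0,0],1]]'; python3 -m jog '[[[0.004,-0.009,0],[0,0,0],1],[[0.004,-0.009,0],[0,0,0],1],[[0.004,-0.009,0],[0,0,0],1]]'; python3 chk.py
```

```text
clock: 16.95
position: [493.6, 47.2, 93.4]
ee_rot: [0.836, -0.548, -0.0, 0.0]
contact_force: [3.8, 1.1, -0.3]
gripper_width: 24.6
grasp_force: 59.3
clock: 17.25
position: [493.9, 46.6, 93.3]
ee_rot: [0.836, -0.548, -0.0, 0.0]
contact_force: [0.5, 5.0, -0.5]
gripper_width: 24.9
grasp_force: 59.3
[493.95702783  46.60977908  93.32698563] axial 3.0362769079929532 lat 2.6985073791236216 0.12724042923478351 -66.48580876092862
axle 10.109597206115723 ahead 40.968854038506805 lat 0.7711112454381555
10 [(np.float64(-18.8), np.float64(-5.7)), (np.float64(7.7), np.float64(19.5))]
14 [(np.float64(-12.1), np.float64(-1.3)), (np.float64(6.3), np.float64(13.6))]
18 [(np.float64(-8.9), np.float64(2.3)), (np.float64(4.5), np.float64(12.2))]
22 [(np.float64(-3.9), np.float64(10.6))]
26 [(np.float64(-2.1), np.float64(11.3))]
30 [(np.float64(7.8), np.float64(14.8))]
34 [(np.float64(10.7), np.float64(15.9))]
38 [(np.float64(11.1), np.float64(16.3))]
42 [(np.float64(-8.7), np.float64(-7.8)), (np.float64(9.6), np.float64(16.3))]
46 [(np.float64(-7.6), np.float64(-2.5)), (np.float64(3.5), np.float64(15.3))]
50 [(np.float64(-2.0), np.float64(13.5))]
54 [(np.float64(-2.0), np.float64(3.4)), (np.float64(5.4), np.float64(13.2))]
58 [(np.float64(-2.0), np.float64(3.4)), (np.float64(7.0), np.float64(15.2))]
62 [(np.float64(-2.0), np.float64(3.3)), (np.float64(9.0), np.float64(15.9))]
66 [(np.float64(-1.9), np.float64(3.3)), (np.float64(11.1), np.float64(15.0))]
70 [(np.float64(-1.9), np.float64(3.7))]
74 -
78 -
82 -
86 -
90 -
```

The bow is back to its rest profile and the push is rising. One small press will confirm the stop.

```bash
python3 -m jog '[[[0.002,-0.005,0],[0,0,0],1],[[0.002,-0.005,0],[0,0,0],1],[[0.002,-0.005,0],[0,0,0],1]]'; python3 chk.py | head -2
```

```text
clock: 17.6
position: [494.1, 46.4, 93.3]
ee_rot: [0.836, -0.548, -0.001, -0.0]
contact_force: [-0.3, 5.9, -0.1]
gripper_width: 24.8
grasp_force: 59.3
[494.04081308  46.39697943  93.28993349] axial 4.1167419264707314 lat 2.8424411689113147 -0.6652641513785413 -66.4930647783968
axle 10.07491397857666 ahead 40.70044943543316 lat 0.8572101039357795
```

```bash
python3 -m jog '[[[0.003,-0.007,0],[0,0,0],1],[[0.003,-0.007,0],[0,0,0],1],[[0.003,-0.007,0],[0,0,0],1]]'; python3 chk.py
```

```text
clock: 17.95
position: [494.3, 46.1, 93.3]
ee_rot: [0.836, -0.548, -0.001, -0.0]
contact_force: [-0.3, 7.9, -0.4]
gripper_width: 24.6
grasp_force: 59.4
[494.26935071  46.13927889  93.26017176] axial 7.6087309966426115 lat 1.4832387994864549 -0.1860446061067681 -66.49866461841924
axle 10.042656898498535 ahead 40.36193483826651 lat 0.6483927980625136
10 [(np.float64(-18.5), np.float64(-5.7)), (np.float64(7.8), np.float64(19.4))]
14 [(np.float64(-12.1), np.float64(-0.8)), (np.float64(6.3), np.float64(13.2))]
18 [(np.float64(-9.2), np.float64(2.3)), (np.float64(4.9), np.float64(12.2))]
22 [(np.float64(-4.3), np.float64(10.4))]
26 [(np.float64(-2.1), np.float64(11.4))]
30 [(np.float64(7.8), np.float64(14.8))]
34 [(np.float64(10.7), np.float64(16.1))]
38 [(np.float64(10.7), np.float64(16.4))]
42 [(np.float64(-8.7), np.float64(-7.5)), (np.float64(9.1), np.float64(16.3))]
46 [(np.float64(-7.2), np.float64(15.4))]
50 [(np.float64(-2.0), np.float64(3.5)), (np.float64(5.1), np.float64(13.1))]
54 [(np.float64(-2.0), np.float64(3.4)), (np.float64(5.5), np.float64(13.2))]
58 [(np.float64(-1.9), np.float64(3.4)), (np.float64(7.1), np.float64(15.2))]
62 [(np.float64(-1.9), np.float64(3.4)), (np.float64(9.2), np.float64(15.9))]
66 [(np.float64(-1.9), np.float64(3.3)), (np.float64(11.1), np.float64(15.0))]
70 [(np.float64(-1.9), np.float64(3.7))]
74 -
78 -
82 -
86 -
90 -
```

Hard stop confirmed at 7.6 N with the bow at rest. I'll unload, open and lift away.

```bash
python3 -m jog '[[[-0.004,0.01,0],[0,0,0],1],[[-0.004,0.01,0],[0,0,0],0.2],[[-0.004,0.01,0],[0,0,0],-0.3],[[-0.004,0.01,0],[0,0,0],-0.3],[[-0.004,0.01,0],[0,0,0],-0.3],[[-0.004,0.01,0],[0,0,0],-0.3]]'; python3 -m jog '[[[-0.004,0.01,0.15],[0,0,0],-0.3],[[-0.004,0.01,0.5],[0,0,0],-0.3],[[-0.004,0.01,0.9],[0,0,0],-0.3],[[-0.004,0.01,0.9],[0,0,0],-0.3],[[-0.004,0.01,0.9],[0,0,0],-0.3]]'
sed -i 's/m=(X\[:,2\]>p\[2\]-3)&(X\[:,2\]<p\[2\]+5).*/m=(X[:,2]>91)\&(X[:,2]<98.5)/; s/range(10,92/range(-26,92/' chk.py
cat >> chk.py <<'E'
for lo,hi,r in((84,91,19),(76,83,35)):
    Q=X[(d<r)&(X[:,2]>lo)&(X[:,2]<hi)];print(np.median(Q[:,2]),cv2.minEnclosingCircle(Q[:,:2].astype(np.float32)),len(Q))
E
python3 chk.py
```

```text
clock: 18.6
position: [494.2, 45.9, 93.4]
ee_rot: [0.836, -0.548, -0.0, 0.0]
contact_force: [-0.5, -0.6, -0.8]
gripper_width: 55.5
grasp_force: 0.0
clock: 19.1
position: [494.2, 47.3, 184.3]
ee_rot: [0.836, -0.548, 0.0, -0.001]
contact_force: [-0.5, -0.2, -0.8]
gripper_width: 55.5
grasp_force: 0.0
[493.39645349  47.04660873 183.09271009] axial -0.13206905110836425 lat -0.8916037869731624 -0.1718997249831007 -66.50744001132864
axle 9.992511749267578 ahead 41.25384062321741 lat 1.1767523808449791
-26 -
-22 -
-18 [(np.float64(-8.0), np.float64(-2.0))]
-14 [(np.float64(-11.6), np.float64(-3.5))]
-10 [(np.float64(-13.1), np.float64(-7.2))]
-6 [(np.float64(-13.0), np.float64(-7.8))]
-2 [(np.float64(-12.9), np.float64(-7.8))]
2 [(np.float64(-12.9), np.float64(-7.7))]
6 [(np.float64(-12.8), np.float64(-6.9)), (np.float64(11.1), np.float64(13.3))]
10 [(np.float64(-12.7), np.float64(-5.5)), (np.float64(8.9), np.float64(13.2))]
14 [(np.float64(-11.2), np.float64(-0.5)), (np.float64(7.4), np.float64(13.1))]
18 [(np.float64(-8.3), np.float64(3.1)), (np.float64(5.9), np.float64(11.7))]
22 [(np.flo
[... 237 characters left out ...]
)]
46 [(np.float64(5.7), np.float64(16.8))]
50 [(np.float64(-0.4), np.float64(5.0)), (np.float64(7.0), np.float64(14.5))]
54 [(np.float64(-0.4), np.float64(4.9)), (np.float64(7.0), np.float64(15.0))]
58 [(np.float64(0.3), np.float64(0.9)), (np.float64(2.9), np.float64(5.6)), (np.float64(8.9), np.float64(16.9))]
62 [(np.float64(0.3), np.float64(0.9)), (np.float64(5.5), np.float64(5.6)), (np.float64(10.9), np.float64(17.6))]
66 [(np.float64(13.6), np.float64(16.8))]
70 [(np.float64(0.3), np.float64(3.6))]
74 -
78 -
82 -
86 -
90 -
88.18366719692196 ((511.13568115234375, 9.601618766784668), 15.657454490661621) 325
80.40942201386643 ((511.8591003417969, 9.886982917785645), 30.17122459411621) 3041
```

```bash
cat >> chk.py <<'E'
print('z profile')
for k in range(-20,76,8):
    o=[]
    for lo,hi in((-13,-8),(-3,5),(8,13),(11,17)):
        g=(a>=k)&(a<k+8)&(b>lo)&(b<hi)&(X[:,2]>84)&(X[:,2]<104);o.append((int(g.sum()),float(np.median(X[g,2]).round(1)) if g.any() else 0))
    print(k,o)
E
python3 chk.py | sed -n '1,2p;/z profile/,$p'
```

```text
[493.10908684  46.91544848 182.47105455] axial 0.35347311174286095 lat -0.4955979009308547 -1.4368427791536627 -66.50514716961017
axle 9.970327377319336 ahead 41.30535223604416 lat 1.3487414287493737
z profile
-20 [(6, 90.9), (78, 89.6), (10, 88.2), (1, 85.6)]
-12 [(54, 92.5), (9, 88.0), (68, 88.8), (32, 88.8)]
-4 [(71, 93.6), (0, 0), (58, 89.6), (49, 89.6)]
4 [(66, 95.0), (0, 0), (62, 90.4), (54, 90.9)]
12 [(36, 94.7), (29, 94.4), (67, 92.1), (38, 91.5)]
20 [(0, 0), (106, 94.5), (48, 93.2), (5, 91.4)]
28 [(33, 88.3), (19, 95.0), (55, 94.1), (57, 93.9)]
36 [(63, 88.3), (0, 0), (17, 93.5), (83, 94.4)]
44 [(60, 88.0), (32, 98.4), (62, 96.3), (83, 95.7)]
52 [(3, 88.0), (123, 98.4), (91, 97.3), (61, 97.1)]
60 [(0, 0), (98, 99.7), (25, 96.7), (84, 97.1)]
68 [(0, 0), (61, 100.2), (0, 0), (0, 0)]
```

The clip rests freely, with a slight sag from the hole's slack. The leg is through, the bow is round the shank, the wheel is seated and the robot is clear.

```bash
python3 -c "
from bench import job_done;print(job_done())"
```

```text
the job is handed in; nothing more can be done
None
```

The wheel is seated on its collar and the clip's leg is through the cross hole with its bow snapped round the shank. My highest reading while pushing the clip on was about 8 N; I released it, left the tin, hammer and spool alone, and handed the job in at about 19 s.

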